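# Take the blade cap off a desk fan of unknown thread hand

### The arm

A 6-joint arm with a two-finger parallel gripper is mounted at the origin on the work surface. World frame = base frame: x ahead of the robot, y to its left, z up, the work surface at z = 0. Lengths are in m, angles in rad, forces in N, time in s.
With the tool pointing down it reaches from about 0.35 to 0.875 m from the base axis. Payload 4.2 kg.
Tool frame: the origin (TCP) lies midway between the tips of the shut fingers; the grasp point (between the pads) lies 19 mm behind it; z points along the fingers, y is the direction in which the jaws open and shut (so a half turn about z gives the same grasp; the last joint's range is limited). The gripper opens to 87 mm and grips with 3 to 60 N. Pads are 19 mm wide; open, the fingers measure 117 mm over their backs; the gripper's body (75 mm by 190 mm) begins 51 mm behind the grasp point.
Start: joints at [1.403, 0.385, 0.008, 0, -1.194, -0.259], TCP at [0.259, 0.569, 0.223] pointing down, gripper open.
Joint ranges: [-3.14, 3.14], [-1.21, 2.06], [-1.07, 1.41], [-3.16, 2.05], [-2.99, -0.16], [-3.1, 3.1]. Speed limits (rad/s): [2.79, 2.79, 3.14, 3.14, 3.14, 3.14].

### API

Orientations are given as a unit quaternion [x, y, z, w].
In Python, from bench import observe, vision, env gives the robot as it stands.
- The arm moves only by the tool carry_out, never from a script. Its argument "series" is a list that holds one entry, the list of rows, each a list of 7 numbers: the shift along the tool's x, y, z in m, then the turn, a rotation vector about the tool's x, y, z in rad, then the opening, from 0 (shut) to 1 (fully open). In form: [[[dx, dy, dz, wx, wy, wz, hand], ...]]. A call has 1 to 20 rows; each row shifts and turns the commanded pose from where the row before left it, along the tool's axes as they then stand; what a row does not reach is not made up. A row lasts 1/10 s, in which the tool goes at most 50 mm and 8.59 degrees, less where a joint would pass 70% of its speed; a pose out of reach is approached as far as the arm can. A call is refused whole if a number of a shift passes 0.05 or a number of a turn 0.15, either way. A call with a gripper value outside its range is refused whole. The fingers move at their own pace and stop on an object; "squeeze" is the grip in N (left out, the last holds). Time passes only in rows, so rows that do not move let the fingers close. It gives the time, the measured TCP pose, the force and the opening at its end, in the units of the state.
- observe(): the state, without advancing time (a new reading comes with each control period).
- vision.camera(name): name is "side" or "top"; returns a dict with "frame" (384x512x3 uint8, red, green, blue), "depth" (384x512 float32, m along the optical axis (not along the pixel's ray), 0 where there is no reading), "fx", "fy", "cx", "cy" (pixels), "xyz" and "attitude" of the camera in the world. Camera axes: x right, y down, z forward; pixel columns grow to the right and rows downward; lengths in m; the calibration is good to about 2 mm. A picture is of the moment at which its call begins.
- env.sign_off(): hands the job in, once; it reports no verdict.
Trained networks look in a picture, given as the dict that the camera call returned (one of the last four; its "shot" number tells which), for a name from the list of things; names that differ only in an ending like _2 or _b are one class to them, and where a whole thing is asked for, a point or a joint stands for the part that bears it (a point fixed in the world has none). Each returns a list of dicts, best first, with "confidence" (0 to 1); they miss things now and then, are a little off and sometimes report something else, mostly with a low value. They report only what shows in the picture. A call takes as long as a camera call. They do not tell look-alikes from the thing itself.
- vision.cut_out(picture, name): "pixels" (384x512 bool, what is visible of it) and "uv" ([column, row] in pixels, amid what is visible of it).
The state is a dict: "clock": time; "joints": joint angles; "qd": joint speeds; "tau": joint torques, N m; "position": TCP position; "ee_rot": TCP orientation; "force": force on the tool from outside, world axes, zero at the start; "wrist_torque": the same for the moment, N m; "finger_gap": finger opening in m.
Only numpy, scipy, OpenCV 4.12 (cv2) and the standard library are available. Lean on these libraries where they do the work, as an engineer would, in place of code of your own. Each camera call takes 0.05 s, during which the arm holds its last target.

### The job

The desk fan is standing face up with its front guard off, ready for cleaning. Unscrew the winged cap from the middle of its blades - nobody remembers whether this one has an ordinary or a reverse thread, so feel which way it loosens - then lift it off and finish while holding the cap still in the gripper, at least 5 cm above its seat and still over the middle of the fan. Do not disturb the mug, the screwdriver or the stapler beside it.

Things in the scene. Friction and masses are not known exactly. Their poses are not given: they have to be found in the camera images.
- cap: Fan's white plastic screw cap, 40 to 85 g: a ribbed round cup, mouth down, 57 mm across, 30 mm tall, with an upright wing (flat grip bar) on top, 56 mm tall in all. Origin: centre of the mouth's rim; z up along the cap's axis, x along the wing. Screwed on, it sits loosely with its origin 151.5 mm above the table and its x along the fan's x to within about 3 degrees.
- wing (a point): Centre of the cap's wing, on the cap's axis 43 mm above the rim, moving with the cap. The wing is 46 mm long (cap's x), 14 mm thick (cap's y) and 26 mm high, from 30 to 56 mm above the rim.
- seat (a point): Fixed point on the fan's axis, 150 mm above the table, on the hub under the cap. The hidden quick thread is right- or left-handed: the wrong way, the cap stops hard after 5 to 20 degrees; the right way it turns easily, climbs 2.5 mm and lifts straight off at 45 to 65 degrees from its first position (60 is best; soon after, it stops). Pulled up sooner it catches after 2 mm. Stud: 20 mm tall.
- fan: White and grey desk fan, fixed, facing straight up. Base 156 mm across, motor 92 mm across, hub 68 mm across with its top 150 mm above the table; five grey blades reach 103 mm from the axis at 125 to 150 mm height and are locked; rim of the wire rear guard 250 mm across at 138 mm height. Origin: on the axis at the table; z up.
- mug: White ceramic mug, 80 mm across and 95 mm tall, standing beside the fan; origin at the centre of its underside. Leave alone.
- screwdriver: Black-handled screwdriver lying beside the fan; origin on its underside, x along it. Leave alone.
- stapler: Black stapler, 130 x 34 x 48 mm, standing beyond the fan; origin at the centre of its underside, x along it. Leave alone.
Mind the look-alikes: they are no part of the job. Several things have the shape of the cap; the one meant has the colours described above.

How it is judged:
On the way, in this order (a step that is already met when the one before it is completed fails the run):
1. the cap has been turned loose: at least 0.55 rad (32 degrees) from the fan's x axis, still on its stud (angle between the x axis of cap and the x axis of fan, either way round above 0.55 rad and z of cap in the frame of fan below 0.17 m), for 0.04 s.
2. the cap is off, in the fingers, clear of the fan (z of cap in the frame of fan above 0.18 m and contact force between cap and the fingers above 1 N and contact force between cap and fan below 0.2 N), for 0.2 s.
At the end, for the whole second after the job is handed in: The cap is held still by the fingers (grip over 1 N, speed under 0.03 m/s), its rim at least 46.5 mm above its seat (over 198 mm above the table) and within 80 mm sideways of the fan's axis, touching nothing of the fan; mug, screwdriver and stapler within 30 mm of where they were (z of cap in the frame of fan above 0.198 m and height (world z) of cap above 0.198 m and horizontal distance between cap and fan below 0.08 m and contact force between cap and the fingers above 1 N and contact force between cap and fan below 0.2 N and linear speed of cap below 0.03 m/s and distance of each of mug, screwdriver, stapler from where it was at the start of the episode below 0.03 m); the arm keeps its last pose, push and grip.
It fails at once if the mug, the screwdriver or the stapler is pushed away by more than 30 mm (distance of any of mug, screwdriver, stapler from where it was at the start of the episode above 0.03 m).
It also fails if it takes over 38 s, if anything falls off the work surface, if the arm or the gripper's body presses on something with over 40 N, if the wrist force passes 120 N, or if a joint passes its speed limit or range.

## Working session

There is one attempt and no reset: what is moved stays moved. The work goes in short steps, Python scripts to look and compute and a tool call to move; the robot and the scene stay as the last step left them, time stands still between calls to the robot, and variables do not carry over. Pictures are saved under pics/ and viewed, and the job is handed in when it is done.

Besides the shell and the picture viewer there is one more tool, called after "Request:" in YAML: its name, and indented under it one key for each argument. carry_out: Moves the arm, as the interface text tells. Its arguments: {"type":"object","properties":{"series":{"type":"array","items":{"type":"array","items":{"type":"array","items":{"type":"number"}}}},"squeeze":{"type":"number"}},"required":["series"]}

```bash
ls; mkdir -p pics
cat > h.py <<'E'
import numpy as np,cv2
from scipy.spatial.transform import Rotation as R
from bench import observe,vision,env
def save(p,n): cv2.imwrite('pics/'+n,cv2.cvtColor(p['frame'],cv2.COLOR_RGB2BGR))
def pts(p,mask):
    v,u=np.nonzero(mask&(p['depth']>0)); d=p['depth'][v,u]
    c=np.stack([(u-p['cx'])/p['fx']*d,(v-p['cy'])/p['fy']*d,d],1)
    a=np.array(p['attitude']); r=R.from_quat(a) if a.shape==(4,) else R.from_matrix(a)
    return r.apply(c)+np.array(p['xyz']),u,v
E
python3 - <<'E'
from h import *
for n in('top','side'):
    p=vision.camera(n); save(p,n+'0.png'); print(n,p['xyz'],p['attitude'])
    for k in('cap','fan','mug','screwdriver','stapler'):
        for d in vision.cut_out(p,k):
            q,u,v=pts(p,d['pixels'])
            print(k,round(d['confidence'],2),np.round(d['uv']),d['pixels'].sum(),np.round(np.median(q,0),3),np.round(q.max(0),3),np.round(q.min(0),3), p['frame'][d['pixels']].mean(0).round())
s=observe();print(s)
E
```

```text
pics
top [0.50284139 0.04793493 1.05883788] [ 0.71459269 -0.69612751  0.04348446 -0.05359922]
cap 0.77 [278. 208.] 490 [0.581 0.007 0.182] [0.614 0.034 0.211] [ 0.554 -0.025  0.143] [210. 196. 182.]
cap 0.76 [322. 168.] 361 [ 0.71  -0.125  0.031] [ 0.746 -0.1    0.059] [ 0.685 -0.157 -0.   ] [196. 162.   5.]
cap 0.76 [224. 166.] 378 [0.718 0.145 0.03 ] [0.758 0.179 0.06 ] [ 0.692  0.118 -0.004] [27. 27. 26.]
cap 0.57 [312. 277.] 392 [ 0.419 -0.095  0.031] [ 0.445 -0.067  0.061] [ 0.388 -0.127 -0.003] [27. 27. 26.]
fan 0.71 [277. 210.] 491 [0.581 0.007 0.182] [0.614 0.034 0.211] [ 0.554 -0.025  0.148] [210. 196. 182.]
fan 0.63 [266. 223.] 3335 [0.573 0.01  0.137] [0.729 0.126 0.154] [ 0.459 -0.117 -0.006] [123. 116. 112.]
mug 0.64 [199. 202.] 911 [0.61  0.204 0.016] [0.655 0.256 0.099] [ 0.565  0.155 -0.005] [162. 157. 144.]
screwdriver 0.82 [358. 243.] 343 [ 0.514 -0.223  0.023] [ 0.567 -0.208  0.03 ] [ 0.464 -0.244 -0.001] [23. 23. 23.]
stapler 0.67 [281. 144.] 743 [ 0.781 -0.006  0.046] [0.826 0.057 0.055] [ 0.748 -0.072 -0.005] [30. 30. 30.]
side [0.36526167 0.62927705 0.69220874]
[... 876 characters left out ...]
751 -0.077 -0.001] [32. 30. 30.]
{'clock': 0.6, 'joints': array([ 1.40260189e+00,  3.84640340e-01,  7.88679561e-03, -5.86487758e-05,
       -1.19401366e+00, -2.58568163e-01]), 'qd': array([ 0.00104508, -0.00104444,  0.00021185, -0.00023981, -0.00025027,
        0.00268444]), 'tau': array([ 6.92539606e-05, -3.90210593e+01,  1.87533975e+01,  4.22251180e+00,
        1.54185144e-02, -2.04090168e-05]), 'position': array([0.25867099, 0.56891308, 0.22257223]), 'ee_rot': array([ 9.77318174e-01, -2.11776263e-01, -2.78974918e-05, -1.33155297e-05]), 'force': array([-0.27752378,  0.16153796,  0.69950776]), 'wrist_torque': array([ 0.02145703,  0.00319736, -0.0079539 ]), 'finger_gap': 0.08731019886515208}
```

Run:
```python
from h import *
ims=[]
for n in('top','side'):
    p=vision.camera(n)
    ims.append(cv2.resize(p['frame'][110:300,170:400],(800,600)[:2] if 0 else (690,570),interpolation=cv2.INTER_CUBIC))
    cv2.imwrite(f'pics/{n}_z.png',cv2.cvtColor(ims[-1],cv2.COLOR_RGB2BGR))
    d=[d for d in vision.cut_out(p,'cap') if p['frame'][d['pixels']].mean()>130 and p['frame'][d['pixels']].mean(0)[2]>100][0]
    q,u,v=pts(p,d['pixels'])
    w=q[(q[:,2]>.2035)]
    print(n,len(w),w.max(0),w.min(0)); r=cv2.minAreaRect(w[:,:2].astype(np.float32)*1000);print(r)
    c=w[:,:2]-w[:,:2].mean(0); e,V=np.linalg.eigh(c.T@c); a=V[:,1]; print('mean',w.mean(0),'ang',np.degrees(np.arctan2(a[1],a[0])))
```

```text
top 121 [0.60508072 0.01412931 0.21025646] [ 0.56105277 -0.00145918  0.20450137]
((583.0237426757812, 6.273567199707031), (13.917205810546875, 44.73812484741211), 86.14547729492188)
mean [0.58249602 0.00616621 0.20723001] ang 174.47903748731173
side 105 [0.60304278 0.01678857 0.2099356 ] [ 0.55799967 -0.00079683  0.20363831]
((580.3633422851562, 7.685647010803223), (15.246856689453125, 44.741416931152344), 85.6197509765625)
mean [0.57998913 0.00920459 0.20731606] ang 174.31902273788648
```

View pics/top_z.png

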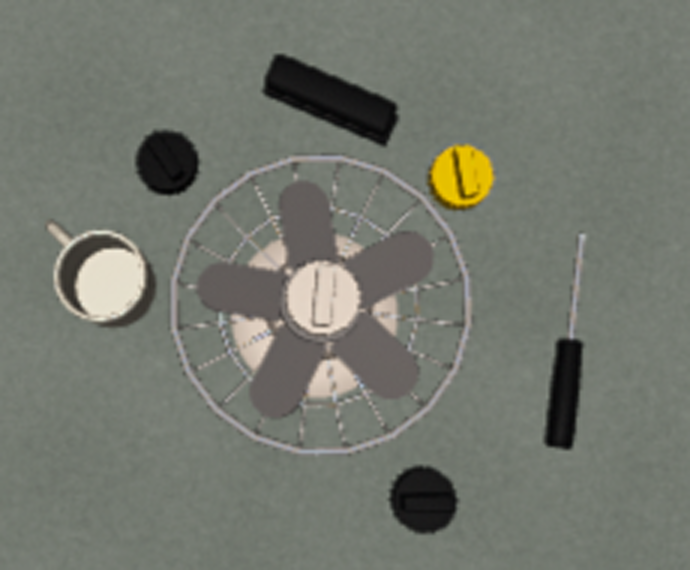

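View pics/side_z.png

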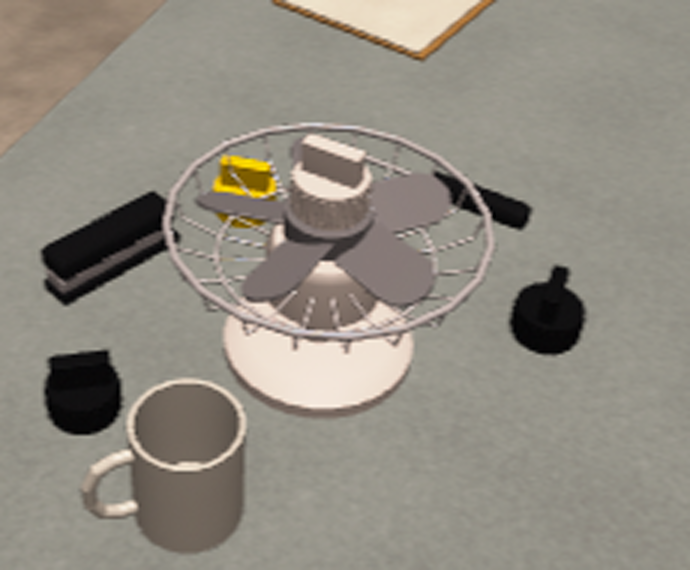

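View pics/top0.png

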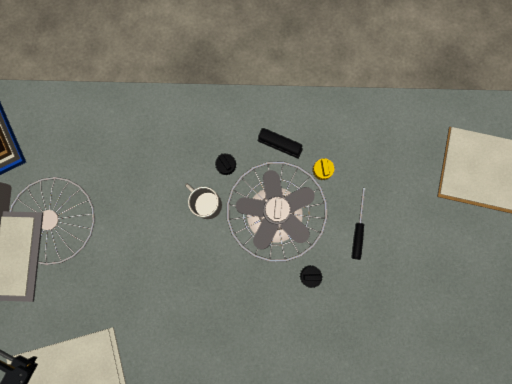

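Request:
carry_out:
  series:
    - [[0.033,0.0237,-0.002,0,0,0,1],[0.033,0.0237,-0.002,0,0,0,1],[0.033,0.0237,-0.002,0,0,0,1],[0.033,0.0237,-0.002,0,0,0,1],[0.033,0.0237,-0.002,0,0,0,1],[0.033,0.0237,-0.002,0,0,0,1],[0.033,0.0237,-0.002,0,0,0,1],[0.033,0.0237,-0.002,0,0,0,1],[0.033,0.0237,-0.002,0,0,0,1],[0.033,0.0237,-0.002,0,0,0,1],[0.033,0.0237,-0.002,0,0,0,1],[0.033,0.0237,-0.002,0,0,0,1],[0.033,0.0237,-0.002,0,0,0,1],[0.033,0.0237,-0.002,0,0,0,1],[0.033,0.0237,-0.002,0,0,0,1],[0.031,0.0237,-0.002,0,0,0,1],[0,0,0,0,0,-0.113,1],[0,0,0,0,0,-0.113,1],[0,0,0,0,0,-0.113,1],[0,0,0,0,0,0,1]]

```text
clock: 2.8
position: [0.5805, 0.0058, 0.2545]
ee_rot: [0.999, -0.044, -0.0, 0.0]
force: [-0.3, 0.8, 0.4]
finger_gap: 0.087
```

```bash
cat > st.py <<'E'
from h import *
s=observe();r=R.from_quat(s['ee_rot']).as_matrix()
print(s['clock'],s['position'].round(4),'x',r[:,0].round(4),'yaw',np.degrees(np.arctan2(r[1,0],r[0,0])),'z',r[:,2].round(4),'\nF',s['force'].round(2),s['wrist_torque'].round(3),s['finger_gap'],s['joints'].round(3))
E
python3 st.py
```

```text
2.8 [0.5805 0.0058 0.2545] x [ 9.961e-01 -8.820e-02 -1.000e-04] yaw -5.060403938393789 z [-1.e-04 -0.e+00 -1.e+00] 
F [-0.32  0.84  0.44] [-0.045 -0.038 -0.008] 0.0870247076515346 [ 0.289  0.288 -0.053 -0.    -1.23   1.194]
```

Request:
carry_out:
  series:
    - [[0,-0.001,0.02,0,0,0,1],[0,0,0.02,0,0,0,1],[0,0,0.02,0,0,0,1],[0,0,0.008,0,0,0,1],[0,0,0,0,0,0,1]]

```text
clock: 3.3
position: [0.58, 0.0069, 0.1855]
ee_rot: [0.999, -0.044, -0.001, 0.0]
force: [-0.7, 0.1, -0.3]
finger_gap: 0.0871
```

```bash
python3 st.py
python3 - <<'E'
from h import *
for n in('top','side'):
    p=vision.camera(n); cv2.imwrite(f'pics/{n}_a.png',cv2.cvtColor(cv2.resize(p['frame'][130:280,180:380],(800,600),interpolation=cv2.INTER_CUBIC),cv2.COLOR_RGB2BGR))
E
```

```text
3.3 [0.58   0.0069 0.1855] x [ 0.996  -0.0889 -0.0024] yaw -5.098882512646596 z [-2.5e-03 -7.0e-04 -1.0e+00] 
F [-0.75  0.14 -0.34] [-0.032 -0.005 -0.009] 0.08706339920902938 [ 0.291  0.339 -0.159 -0.    -1.076  1.191]
```

View pics/side_a.png

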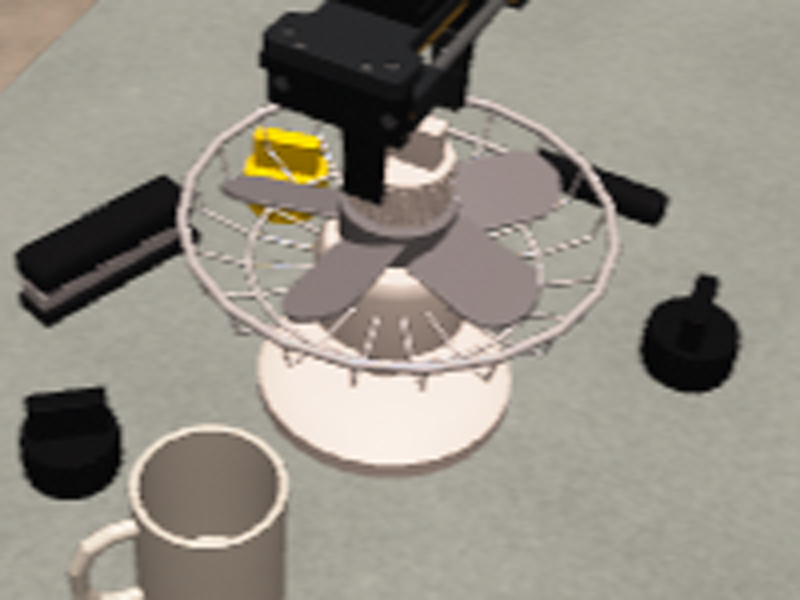

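The near finger (365,165) hangs in front of the white cap's wing (430,140), with its tip just above the cup top. I'll close it now.

Request:
carry_out:
  series:
    - [[0,0,0,0,0,0,0],[0,0,0,0,0,0,0],[0,0,0,0,0,0,0],[0,0,0,0,0,0,0],[0,0,0,0,0,0,0],[0,0,0,0,0,0,0],[0,0,0,0,0,0,0]]
  squeeze: 25

```text
clock: 4.1
position: [0.5806, 0.007, 0.1865]
ee_rot: [0.999, -0.044, -0.0, -0.0]
force: [0.3, -0.2, 0.8]
finger_gap: 0.0388
```

```bash
python3 st.py
```

```text
4.1 [0.5806 0.007  0.1865] x [ 9.961e-01 -8.770e-02 -1.000e-04] yaw -5.031626443696446 z [-1.e-04  0.e+00 -1.e+00] 
F [ 0.27 -0.19  0.77] [ 0.02  -0.012  0.035] 0.038842355554646255 [ 0.291  0.338 -0.158 -0.    -1.075  1.192]
```

Request:
carry_out:
  series:
    - [[0,0,0,0,0,0,0],[0,0,0,0,0,0,0],[0,0,0,0,0,0,0],[0,0,0,0,0,0,0],[0,0,0,0,0,0,0],[0,0,0,0,0,0,0]]

```text
clock: 4.7
position: [0.5806, 0.007, 0.1865]
ee_rot: [0.999, -0.044, -0.0, 0.0]
force: [0.4, -0.3, -0.2]
finger_gap: 0.0139
```

```bash
python3 st.py
```

```text
4.7 [0.5806 0.007  0.1865] x [ 9.961e-01 -8.770e-02 -1.000e-04] yaw -5.033433154617443 z [-1.e-04 -0.e+00 -1.e+00] 
F [ 0.37 -0.33 -0.21] [-0.05  -0.001  0.018] 0.013944741993493482 [ 0.291  0.338 -0.158  0.    -1.075  1.192]
```

Request:
carry_out:
  series:
    - [[0,0,0,0,0,-0.05,0],[0,0,0,0,0,-0.05,0],[0,0,0,0,0,0,0]]

```text
clock: 5.0
position: [0.5806, 0.0066, 0.1866]
ee_rot: [1.0, 0.006, -0.0, 0.0]
force: [-0.0, -1.7, -0.7]
finger_gap: 0.0139
```

```bash
python3 st.py
```

```text
5.0 [0.5806 0.0066 0.1866] x [ 9.999e-01  1.200e-02 -1.000e-04] yaw 0.6861634820457272 z [-1.e-04 -7.e-04 -1.e+00] 
F [-0.02 -1.75 -0.69] [-0.562 -0.144 -0.096] 0.013850192369509247 [ 2.900e-01  3.380e-01 -1.580e-01  1.000e-03 -1.075e+00  1.292e+00]
```

Request:
carry_out:
  series:
    - [[0,0,-0.0003,0,0,-0.05,0],[0,0,-0.0003,0,0,-0.05,0],[0,0,0,0,0,0,0]]

```text
clock: 5.3
position: [0.5809, 0.0052, 0.1869]
ee_rot: [0.998, 0.055, -0.0, 0.001]
force: [2.6, -6.2, -2.7]
finger_gap: 0.0139
```

```bash
python3 st.py
```

```text
5.3 [0.5809 0.0052 0.1869] x [ 9.938e-01  1.108e-01 -4.000e-04] yaw 6.358797687427843 z [-1.0e-04 -2.9e-03 -1.0e+00] 
F [ 2.6  -6.2  -2.73] [-2.137 -0.851 -0.209] 0.013926274948381015 [ 0.289  0.338 -0.158  0.003 -1.076  1.391]
```

Request:
carry_out:
  series:
    - [[0,0,0.0003,0,0,0.1,0],[0,0,0.0003,0,0,0.1,0],[0,0,0,0,0,0,0]]

```text
clock: 5.6
position: [0.5806, 0.0071, 0.1865]
ee_rot: [0.999, -0.044, -0.0, -0.0]
force: [-1.3, -0.9, 0.8]
finger_gap: 0.0141
```

```bash
python3 st.py
```

```text
5.6 [0.5806 0.0071 0.1865] x [ 0.9961 -0.0886 -0.    ] yaw -5.083544592844322 z [-0.e+00  3.e-04 -1.e+00] 
F [-1.29 -0.88  0.82] [-0.075 -0.045 -0.005] 0.014055309764350918 [ 0.291  0.338 -0.158 -0.    -1.075  1.191]
```

Request:
carry_out:
  series:
    - [[0,0,0,0,0,0.1,0],[0,0,0,0,0,0.1,0],[0,0,0,0,0,0,0]]

```text
clock: 5.9
position: [0.5806, 0.0071, 0.1866]
ee_rot: [0.99, -0.143, 0.0, -0.0]
force: [-0.1, -0.3, -0.3]
finger_gap: 0.0136
```

```bash
python3 st.py
```

```text
5.9 [0.5806 0.0071 0.1866] x [ 9.593e-01 -2.823e-01  1.000e-04] yaw -16.396840570343265 z [ 1.e-04  2.e-04 -1.e+00] 
F [-0.11 -0.34 -0.34] [-0.016 -0.058 -0.039] 0.013609242829699563 [ 0.291  0.338 -0.158 -0.    -1.075  0.994]
```

Request:
carry_out:
  series:
    - [[0,0,-0.0004,0,0,0.1,0],[0,0,-0.0004,0,0,0.1,0],[0,0,-0.0003,0,0,0.1,0],[0,0,-0.0003,0,0,0.1,0],[0,0,0,0,0,0,0]]

```text
clock: 6.4
position: [0.5809, 0.0072, 0.1883]
ee_rot: [0.942, -0.336, 0.0, -0.0]
force: [-0.1, -0.8, 0.6]
finger_gap: 0.0139
```

```bash
python3 st.py
```

```text
6.4 [0.5809 0.0072 0.1883] x [ 7.747e-01 -6.323e-01  5.000e-04] yaw -39.223287733693766 z [ 9.e-04  2.e-04 -1.e+00] 
F [-0.14 -0.76  0.56] [ 0.054 -0.08   0.051] 0.013882496214564636 [ 0.291  0.336 -0.155  0.    -1.078  0.595]
```

Request:
carry_out:
  series:
    - [[0,0,-0.0003,0,0,0.1,0],[0,0,-0.0003,0,0,0.1,0],[0,0,-0.0003,0,0,0.1,0],[0,0,-0.0003,0,0,0.1,0],[0,0,0,0,0,0.04,0],[0,0,0,0,0,0,0]]

```text
clock: 7.0
position: [0.5811, 0.0074, 0.1892]
ee_rot: [0.846, -0.533, 0.0, -0.001]
force: [1.3, 1.5, -1.1]
finger_gap: 0.0137
```

```bash
python3 st.py;  python3 - <<'E'
from h import *
for n in('top','side'):
    p=vision.camera(n); cv2.imwrite(f'pics/{n}_b.png',cv2.cvtColor(cv2.resize(p['frame'][130:280,180:380],(800,600),interpolation=cv2.INTER_CUBIC),cv2.COLOR_RGB2BGR))
E
```

```text
7.0 [0.5811 0.0074 0.1892] x [ 4.322e-01 -9.018e-01 -1.000e-04] yaw -64.39063738330394 z [ 1.1e-03  7.0e-04 -1.0e+00] 
F [ 1.31  1.5  -1.1 ] [ 0.407 -0.389 -0.011] 0.013661731710032161 [ 0.291  0.336 -0.154 -0.    -1.08   0.156]
```

View pics/side_b.png

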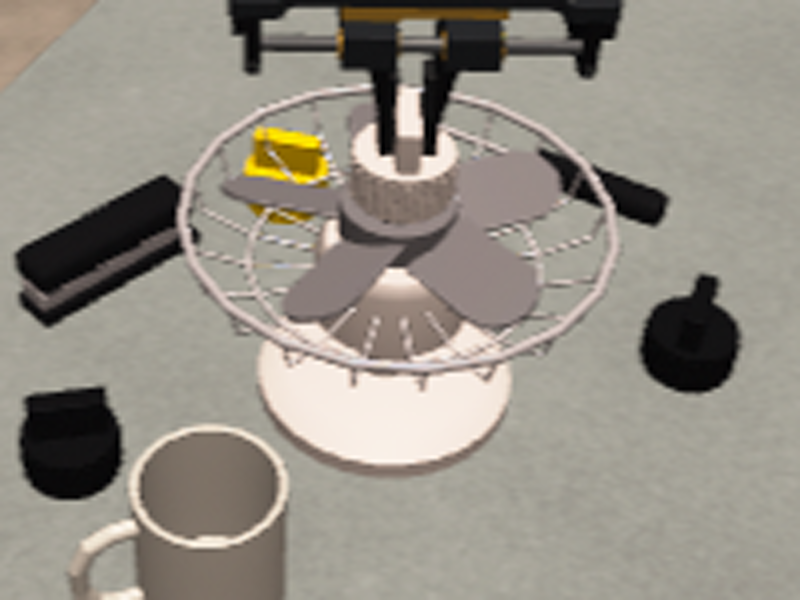

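The wing at (408,140) has turned with the fingers and now points at the camera. Next is a gentle test lift.

Request:
carry_out:
  series:
    - [[0,0,-0.003,0,0,0,0],[0,0,-0.003,0,0,0,0],[0,0,0,0,0,0,0]]

```text
clock: 7.4
position: [0.5809, 0.0069, 0.1958]
ee_rot: [0.845, -0.534, 0.0, -0.0]
force: [0.8, 0.5, -0.2]
finger_gap: 0.014
```

```bash
python3 st.py
```

```text
7.4 [0.5809 0.0069 0.1958] x [ 4.293e-01 -9.031e-01  5.000e-04] yaw -64.57369518583761 z [ 8.e-04 -1.e-04 -1.e+00] 
F [ 0.78  0.49 -0.2 ] [ 0.316 -0.349 -0.013] 0.014011277393906766 [ 0.291  0.33  -0.145  0.    -1.095  0.153]
```

Request:
carry_out:
  series:
    - [[0,0,-0.006,0,0,0,0],[0,0,-0.006,0,0,0,0],[0,0,-0.006,0,0,0,0],[0,0,-0.006,0,0,0,0],[0,0,-0.008,0,0,0,0],[0,0,-0.008,0,0,0,0],[0,0,-0.008,0,0,0,0],[0,0,-0.008,0,0,0,0],[0,0,-0.008,0,0,0,0],[0,0,-0.006,0,0,0,0],[0,0,0,0,0,0,0],[0,0,0,0,0,0,0],[0,0,0,0,0,0,0],[0,0,0,0,0,0,0],[0,0,0,0,0,0,0]]

```text
clock: 8.9
position: [0.5805, 0.007, 0.2648]
ee_rot: [0.845, -0.535, -0.0, 0.0]
force: [0.9, -0.4, -0.0]
finger_gap: 0.0138
```

```bash
python3 st.py;  python3 - <<'E'
from h import *
for n in('top','side'):
    p=vision.camera(n); cv2.imwrite(f'pics/{n}_c.png',cv2.cvtColor(cv2.resize(p['frame'][110:260,180:380],(800,600),interpolation=cv2.INTER_CUBIC),cv2.COLOR_RGB2BGR))
    for k in('cap','mug','screwdriver','stapler'):
        for d in vision.cut_out(p,k):
            q,u,v=pts(p,d['pixels'])
            print(n,k,round(d['confidence'],2),np.round(d['uv']),np.round(np.median(q,0),3),np.round(np.percentile(q,[3,97],axis=0),3).tolist())
E
```

```text
8.9 [0.5805 0.007  0.2648] x [ 4.286e-01 -9.035e-01 -2.000e-04] yaw -64.62032159878807 z [-7.e-04 -2.e-04 -1.e+00] 
F [ 0.85 -0.44 -0.01] [ 0.061 -0.005  0.011] 0.013846053607181079 [ 0.291  0.283 -0.035 -0.    -1.254  0.152]
top cap 0.97 [313. 277.] [ 0.419 -0.095  0.031] [[0.391, -0.122, 0.0], [0.443, -0.069, 0.058]]
top cap 0.65 [223. 162.] [0.722 0.148 0.031] [[0.703, 0.125, 0.026], [0.745, 0.173, 0.058]]
top cap 0.45 [333. 168.] [ 0.719 -0.147  0.03 ] [[0.697, -0.155, 0.027], [0.734, -0.132, 0.055]]
top screwdriver 0.67 [357. 240.] [ 0.52  -0.224  0.023] [[0.47, -0.239, 0.013], [0.611, -0.211, 0.028]]
top stapler 0.98 [272. 137.] [0.79  0.017 0.047] [[0.773, -0.038, 0.008], [0.815, 0.054, 0.051]]
side cap 0.87 [353. 215.] [ 0.413 -0.08   0.03 ] [[0.388, -0.117, 0.003], [0.439, -0.067, 0.057]]
side cap 0.86 [198. 240.] [0.711 0.159 0.031] [[0.692, 0.135, 0.003], [0.736, 0.176, 0.057]]
side cap 0.69 [283. 141.] [0.573 0.024 0.26 ] [[0.552, -0.01, 0.233], [0.604, 0.034, 0.287]]
side cap 0.52 [252. 169.] [ 0.707 -0.123  0.044] [[0.675, -0.136, 0.028], [0.735, -0.038, 0.113]]
side mug 0.91 [230. 267.] [0.606 0.212 0.058] [[0.564, 0.159, 0.003], [0.649, 0.246, 0.096]]
side screwdriver 0.7 [336. 180.] [ 0.491 -0.215  0.023] [[0.465, -0.227, 0.01], [0.537, -0.206, 0.029]]
side stapler 0.84 [207. 190.] [0.781 0.01  0.039] [[0.754, -0.054, 0.001], [0.82, 0.057, 0.05]]
side stapler 0.35 [285. 144.] [0.573 0.024 0.259] [[0.552, -0.011, 0.233], [0.602, 0.034, 0.287]]
```

View pics/side_c.png

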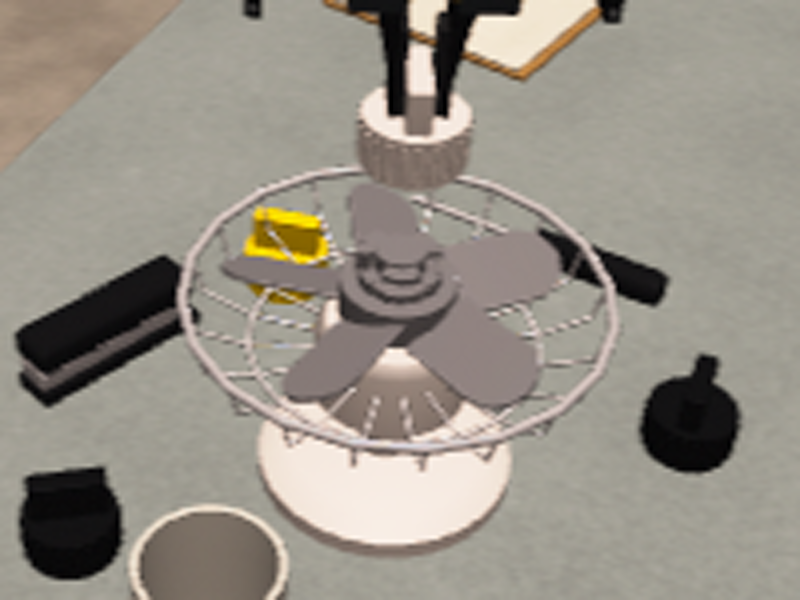

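The white cap (415,130) is in the fingers with its rim at about 0.23 m. The bare hub and stud (405,265) are below it, and the neighbours are unmoved.

```bash
python3 -c "
from bench import env
print(env.sign_off())"
```

```text
the job is handed in; nothing more can be done
None
```

The cap is unscrewed, lifted off and still held in the gripper over the middle of the fan, and the job is handed in. No verdict is reported.

- **Thread:** it is left-handed. Turning counter-clockwise from above built up side force and moment by about 11°, so I took that as the stop. I turned back and went clockwise, and it turned freely to about 60° from its first position.
- **Lift:** the cap came straight up with no noticeable resistance.
- **Last checks at 8.9 s:**
  - The fingers were 13.8 mm apart, which matches the 14 mm wing.
  - The side camera put the rim about 0.23 m above the table, roughly 8 cm above its seat, and the gripper is over the fan's axis.
  - The bare stud is visible below the cap.
- **Neighbours:** the side camera showed the mug, screwdriver and stapler where they were at the start, within a few millimetres. The top camera missed the mug. It also put the stapler about 2 cm off, probably because the arm hid part of it. The side view did not show any such shift.

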